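# Set and lock the foot screw of a weld fixture

### The arm

A 6-joint arm with a two-finger parallel gripper is mounted at the origin on the work surface. World frame = base frame: x ahead of the robot, y to its left, z up, the work surface at z = 0. Lengths are in m, angles in rad, forces in N, time in s.
With the tool pointing down it reaches from about 0.35 to 0.8 m from the base axis. Payload 7.3 kg.
Tool frame: the origin (TCP) lies on the centre line of the jaws, within the pads' length; the fingertips stand 17 mm ahead of it and the grasp point (between the pads) lies 2 mm behind it (robot.nose_length is the distance from the TCP to the fingertips, in m); z points along the fingers, y is the line along which they close (so a half turn about z gives the same grasp; the last joint's range is limited). The gripper opens to 85 mm and grips with 20 to 120 N. Pads are 22 mm wide; open, the fingers measure 114 mm over their backs; the gripper's body (76 mm by 85 mm) begins 54 mm behind the grasp point. The pads swing forward as they close: fully open they stand 13 mm farther back than shut.
Start: joints at [-0.146, 0.342, 1.524, -0, 1.275, -0.146], TCP at [0.525, 0, 0.248] pointing down, gripper open.
Joint ranges: [-2.53, 2.53], [-0.77, 2.02], [0.04, 2.7], [-1, 4.14], [0.28, 2.66], [-3.11, 3.11]. Speed limits (rad/s): [2.57, 2.57, 3.14, 3.14, 3.14, 3.14].

### API

Orientations are given as [roll, pitch, yaw] about the fixed x, y, z axes, in that order (R = Rz(yaw) Ry(pitch) Rx(roll)).
In Python, from bench import robot gives the robot as it stands. The module is installed in compiled form; this text tells all that it offers.
- The arm moves only by the tool apply_moves, never from a script. Its argument "steps" is text: rows parted by semicolons, each of 6 numbers parted by spaces: the shift along the tool's x, y, z each as a share of 30 mm, from -1 to 1, then the turn, a rotation vector about the tool's x, y, z each as a share of 8 degrees, from -1 to 1. In form: x y z rx ry rz; .... A call has 1 to 8 rows; each row shifts and turns the commanded pose from where the row before left it, along the tool's axes as they then stand; what a row does not reach is not made up. A row lasts 1/10 s, in which the tool goes at most 50 mm and 8.59 degrees, less where a joint would pass 70% of its speed; a pose out of reach is approached as far as the arm can. A call with a number of a shift or a turn outside -1 to 1 is refused whole. A call with a gripper value outside its range is refused whole. "grip" is the closure, from -1 (fully open) to 1 (shut), so that 0 is half open, set as the call begins (left out, the last holds). The fingers move at their own pace and stop on an object; "grip_force" is the grip in N (left out, the last holds). Time passes only in rows, so rows that do not move let the fingers close. It gives the time, the measured TCP pose, the force, the opening and the grip force at its end, in the units of the state.
- robot.get_state(): the state, without advancing time (a new reading comes with each control period).
- robot.get_image(name): name is "scene" or "side" or "wrist"; returns the picture (400x640x3 uint8, red, green, blue); there is no depth.
- robot.get_calibration(name): a dict with "fx", "fy", "cx", "cy" (pixels), "cam_to_world" (4x4, takes a point from camera to world coordinates). Camera axes: x right, y up, looking along -z (the intrinsics and any distortion apply to the point x, -y, -z); pixel columns grow to the right and rows downward; lengths in m; the calibration is good to about 2 mm. A picture is of the moment at which its call begins: read the wrist's pose just before it. get_calibration takes no time and is no camera call; for the wrist camera it gives the pose at the moment of the call.
- robot.sign_off(): hands the job in; it is judged then, once.
The state is a dict: "time_s": time; "q": joint angles; "joint_vel": joint speeds; "effort": joint torques, N m; "tool_pos": TCP position; "ee_rot": TCP orientation; "force": force on the tool from outside, world axes, zero at the start; "torque": the same for the moment, N m; "gripper_width": opening from 0.0 (shut) to 1.0 (fully open); "grip_force": force on a finger pad.
Only numpy, scipy, OpenCV 4.12 (cv2) and the standard library are available. Lean on these libraries where they do the work, as an engineer would, in place of code of your own. Each camera call takes 0.05 s, during which the arm holds its last target. There are 200 camera calls.

### The job

On the weld fixture, loosen the brass lock ring by about 0.8 rad anticlockwise, turn the red square adjuster knob clockwise until the foot under the arm bears snugly on the steel bar (about half a radian past first touch, or 0.12 N m more torque than when it turns freely), then retighten the lock ring clockwise to about 0.4 rad past where it starts to bind, as tight as it was, so that the setting stays locked. Do not overtighten either of them, and leave the other things on the table and on the fixture where they are.

Things in the scene. Friction and masses are not known exactly. Their poses are not given: they have to be found in the camera images.
- fixture: weld fixture, fixed: steel base plate 200 (x) x 150 (y) x 12 mm, blue column at its +x end, blue arm 62 mm wide and 18 mm thick reaching over the plate towards -x, its flat top 78 mm above the table. Ring and knob stand on the arm on one vertical axis at x = -20 mm, y = 0 here; nothing else rises above the arm. Origin: centre of the plate's underside
- lockring_grip (a point): on the common axis, 12 mm above the arm's top, in the brass lock ring: a hexagon 54 mm across flats, 20 mm high from the arm's top up, black mark on top towards its -x. Its flats face its own x axis and every 60 degrees from it; the axes turn with the ring. Grip it across two flats with the fingertips 2 to 10 mm above the arm. It turns in place
- adjuster_grip (a point): on the common axis, 40 mm above the arm's top, in the red adjuster knob: square, 30 x 30 mm, from 22 to 58 mm above the arm's top, just over the ring, white mark on top towards its -x. Its sides face its own x and y axes, which turn with it. Grip it across two sides with the fingertips 6 to 18 mm above the ring. It turns in place, without rising or sinking
- lockring (a joint): ring angle, rad, growing anticlockwise seen from above (loosening). It clamps below 0, the knob is free above 0.1, end of travel 1.6. Starts tight, -0.45 to -0.3. Free drag 0.30 N m; below 0 the torque grows a little, by about 0.3 N m per rad. Tight is -0.25 to -0.7; past -0.75 the thread is spoilt. It stays where it is left
- adjuster (a joint): knob angle, rad, growing clockwise seen from above; starts at -0.2 to 0.2, end of travel 4.5. While the ring is tight it is held, about twice as stiff. Free drag 0.27 N m; the foot meets the bar after 0.3 to 1.9 rad, not known beforehand, then the torque grows by about 0.25 N m per rad. Snug: 0.3 to 0.75 rad past touching. Stays when released. At rest the drag may read either way: compare readings taken alike
- foot: round steel foot 22 mm across under the arm, sprung, sinks 2.5 mm per rad of the knob and loads the bar by about 115 N per rad after touching (wanted 30 to 90 N). Origin on the axis, 38 mm above its underside. The steel bar with two gussets below it lies on packing whose height differs by some mm and is not measured
- spacer: brass spacer ring, 22 mm across, 12 mm high, lying on the fixture's base plate; leave it alone
- wrench: open-ended steel wrench lying on the table; leave it alone
- hammer: hammer lying on the table; leave it alone
- brush: brush lying on the table; leave it alone
- spray: blue and yellow can, 52 mm across, 150 mm tall, standing on the table; leave it alone
- pot: grey metal cup, 80 mm across, 85 mm tall, standing on the table; leave it alone
- square: red and steel welding square, about 125 x 95 x 18 mm, lying on the table; leave it alone
Not all that is in view belongs to the job. Of the things that look like the fixture, the larger one is meant.

How it is judged:
By the outcome, as a careful person would: the job done as asked, in the order asked, and still so for the second after the job is handed in, with the robot touching nothing.
It also fails if it takes over 72 s, if anything falls off the work surface, if the arm or the gripper's body presses on something with over 40 N, if the wrist force passes 120 N, or if a joint passes its speed limit or range.

## Working session

There is one attempt and no reset: what is moved stays moved. The work goes in short steps, Python scripts to look and compute and a tool call to move; the robot and the scene stay as the last step left them, time stands still between calls to the robot, and variables do not carry over. Pictures are saved under pics/ and viewed, at most 10 in all, crops included, and the job is handed in when it is done.

Besides the shell and the picture viewer there is one more tool, called after ">>>" as name(argument=value, ...) on one line, values as JSON. apply_moves: Moves the arm, as the interface text tells. Its arguments: {"type":"object","properties":{"steps":{"type":"string"},"grip":{"type":"number"},"grip_force":{"type":"number"}},"required":["steps"]}

```bash
mkdir -p pics; python3 - <<'E'
from bench import robot
import cv2
s=robot.get_state();print(s)
for n in ["scene","wrist"]:
    c=robot.get_calibration(n);print(n,{k:(v if k!='cam_to_world' else v) for k,v in c.items()})
    cv2.imwrite(f"pics/{n}0.png",robot.get_image(n)[:,:,::-1])
c=robot.get_calibration("side");print(c)
E
```

```text
{'time_s': 0.0, 'q': array([-1.45987058e-01,  3.42752274e-01,  1.52503109e+00, -6.82347168e-06,
        1.27541390e+00, -1.46003290e-01]), 'joint_vel': array([-0.00011295, -0.00291749, -0.00084535, -0.00046094,  0.00121336,
       -0.00040927]), 'effort': array([ 5.72253757e-04, -4.33677435e+01, -2.46005630e+01, -7.37992127e-05,
        7.83137977e-03, -1.18290802e-05]), 'tool_pos': array([5.24615109e-01, 8.36884529e-05, 2.47605699e-01]), 'ee_rot': array([-3.14000416e+00, -2.26991852e-04,  1.57081437e+00]), 'force': array([-0.00359407, -0.38730398, -0.42558742]), 'torque': array([ 0.01305361, -0.00102527,  0.01620247]), 'grip_force': 0.0, 'gripper_width': 0.9992581404526836}
scene {'fx': 375.2425010059587, 'fy': 375.2425010059587, 'cx': 319.4337947605069, 'cy': 196.99831285372275, 'cam_to_world': array([[ 0.89254015, -0.34338238,  0.29233648,  0.85428359],
       [ 0.45071519,  0.70092969, -0.55276884, -0.72748588],
       [-0.01509624,  0.62512887,  0.78037555,  1.06713096],
       [ 0.        ,  0.        ,  0.        ,  1.        ]])}
wrist {'fx': 284.54778596571543, 'fy': 284.54778596571543, 'cx': 319.70979188053536, 'cy': 199.0195879446382, 'cam_to_world': array([[ 9.99996900e-01, -2.23032282e-04,  2.48001394e-03,
         5.25812035e-01],
       [-5.98384287e-04,  9.45268946e-01,  3.26291683e-01,
         8.37481158e-02],
       [-2.41705374e-03, -3.26292156e-01,  9.45265882e-01,
         3.73090765e-01],
       [ 0.00000000e+00,  0.00000000e+00,  0.00000000e+00,
         1.00000000e+00]])}
{'fx': 425.1037864134876, 'fy': 425.1037864134876, 'cx': 316.28525165304467, 'cy': 194.0475000310158, 'cam_to_world': array([[ 0.97417015,  0.12006851, -0.1912487 ,  0.27401709],
       [-0.22466032,  0.60087397, -0.76712333, -1.0446243 ],
       [ 0.02280902,  0.79027465,  0.61232812,  0.8715932 ],
       [ 0.        ,  0.        ,  0.        ,  1.        ]])}
```

View pics/scene0.png

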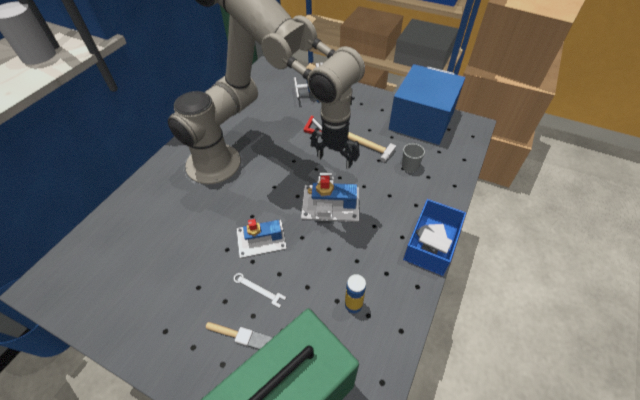

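View pics/wrist0.png

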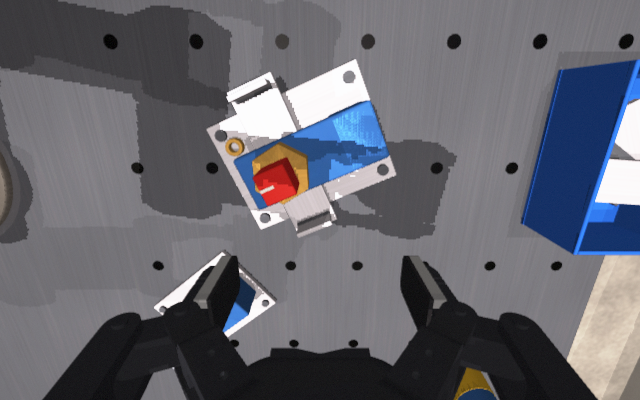

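Candidates: the fixture at scene (330,200) / wrist (300,150), and a smaller look-alike at scene (262,238) / wrist (215,295). The first is the larger, so it should be the one meant. I'll confirm that in a crop and measure it.

```bash
cat > h.py <<'E'
import numpy as np,cv2
from bench import robot
def ray(c,uv,z):
    uv=np.atleast_2d(uv).astype(float);M=c["cam_to_world"]
    d=np.c_[(uv[:,0]-c["cx"])/c["fx"],-(uv[:,1]-c["cy"])/c["fy"],-np.ones(len(uv))]@M[:3,:3].T
    return (M[:3,3]+d*((z-M[2,3])/d[:,2])[:,None])[:,:2]
def proj(c,P):
    M=c["cam_to_world"];p=(np.atleast_2d(P)-M[:3,3])@M[:3,:3]
    return np.c_[c["cx"]+c["fx"]*p[:,0]/-p[:,2],c["cy"]+c["fy"]*p[:,1]/p[:,2]]
def big(m):
    cs=cv2.findContours(m.astype(np.uint8),0,2)[0];return sorted(cs,key=cv2.contourArea)[::-1]
E
python3 - <<'E'
from h import *
im=cv2.imread("pics/wrist0.png");c=robot.get_calibration("wrist")
hsv=cv2.cvtColor(im,cv2.COLOR_BGR2HSV);H,S,V=[hsv[...,i].astype(int) for i in range(3)]
roi=np.zeros(H.shape,bool);roi[55:240,200:400]=1
red=roi&((H<6)|(H>174))&(S>130)
print("red V hist",np.histogram(V[red],12))
blue=roi&(H>98)&(H<125)&(S>120)
brass=roi&(H>10)&(H<28)&(S>100)
white=roi&(S<40)&(V>150)
for n,m,z in [("red",red,.136),("blue",blue,.078),("brass",brass,.098),("plate",roi&(white|blue|brass|red),.012)]:
    k=big(m)[0];a=cv2.approxPolyDP(k,2.5,True)[:,0]
    print(n,cv2.contourArea(k));print(np.c_[a,ray(c,a,z).round(4)])
cv2.imwrite("pics/crop1.png",cv2.resize(im[55:240,200:400],None,fx=3.2,fy=3.2,interpolation=cv2.INTER_CUBIC))
E
```

```text
red V hist (array([178, 118,  18,  22,  16,  28, 261, 164,  15,  46,  38, 432]), array([ 99.  , 109.75, 120.5 , 131.25, 142.  , 152.75, 163.5 , 174.25,
       185.  , 195.75, 206.5 , 217.25, 228.  ]))
red 1261.0
[[ 2.860e+02  1.580e+02  4.969e-01  3.830e-02]
 [ 2.620e+02  1.680e+02  4.762e-01  2.980e-02]
 [ 2.530e+02  1.770e+02  4.679e-01  2.190e-02]
 [ 2.590e+02  1.900e+02  4.723e-01  1.020e-02]
 [ 2.740e+02  1.860e+02  4.856e-01  1.380e-02]
 [ 2.620e+02  1.940e+02  4.746e-01  6.500e-03]
 [ 2.680e+02  2.050e+02  4.793e-01 -3.800e-03]
 [ 2.960e+02  1.920e+02  5.045e-01  8.400e-03]
 [ 2.980e+02  1.820e+02  5.065e-01  1.740e-02]]
blue 5551.0
[[ 3.700e+02  1.010e+02  5.745e-01  8.350e-02]
 [ 3.570e+02  1.030e+02  5.618e-01  8.170e-02]
 [ 2.370e+02  1.580e+02  4.386e-01  2.720e-02]
 [ 2.340e+02  1.620e+02  4.351e-01  2.300e-02]
 [ 2.580e+02  2.070e+02  4.567e-01 -2.750e-02]
 [ 2.660e+02  2.060e+02  4.656e-01 -2.630e-02]
 [ 2.540e+02  1.910e+02  4.537e-01 -8.900e-03]
 [ 2.510e+02  1.600e+02  4.531e-01  2.510e-02]
 [ 2.800e+02  1.400e+02  4.845e-01  4.580e-02]
 [ 3.080e+02  1.550e+02  5.12
[... 1086 characters left out ...]
600e+02  2.290e+02  4.417e-01 -8.520e-02]
 [ 2.890e+02  2.170e+02  4.828e-01 -6.710e-02]
 [ 2.960e+02  2.300e+02  4.918e-01 -8.670e-02]
 [ 2.970e+02  2.200e+02  4.936e-01 -7.150e-02]
 [ 3.240e+02  2.090e+02  5.308e-01 -5.530e-02]
 [ 3.300e+02  2.110e+02  5.389e-01 -5.820e-02]
 [ 3.320e+02  2.200e+02  5.419e-01 -7.150e-02]
 [ 3.350e+02  2.190e+02  5.460e-01 -7.000e-02]
 [ 3.200e+02  1.830e+02  5.253e-01 -1.860e-02]
 [ 3.240e+02  1.830e+02  5.306e-01 -1.860e-02]
 [ 3.330e+02  2.000e+02  5.428e-01 -4.230e-02]
 [ 3.950e+02  1.750e+02  6.231e-01 -7.800e-03]
 [ 3.710e+02  1.030e+02  5.867e-01  8.120e-02]
 [ 3.660e+02  1.000e+02  5.805e-01  8.460e-02]
 [ 3.700e+02  9.800e+01  5.851e-01  8.690e-02]]
```

View pics/crop1.png

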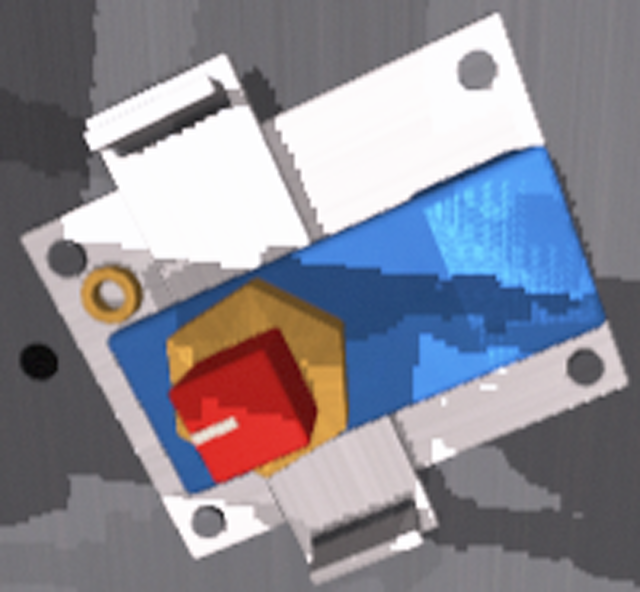

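The crop shows a 200 x 150 mm plate: corners raycast about 0.199 m apart, so this is the larger fixture. The ring's right-hand flat is almost vertical, from crop (343,322) to (345,410). The knob's white mark is at crop (192,440)-(235,422). Next I'll get the knob's axis and yaw.

```bash
cat >> h.py <<'E'
def masks(im,box):
    hsv=cv2.cvtColor(im,cv2.COLOR_BGR2HSV);H,S,V=[hsv[...,i].astype(int) for i in range(3)]
    roi=np.zeros(H.shape,bool);roi[box[1]:box[3],box[0]:box[2]]=1
    return roi,H,S,V
E
python3 - <<'E'
from h import *
print(robot.nose_length)
im=cv2.imread("pics/wrist0.png");c=robot.get_calibration("wrist")
roi,H,S,V=masks(im,(200,55,400,240))
red=roi&((H<6)|(H>174))&(S>130)&(V>150)
red=cv2.morphologyEx(red.astype(np.uint8),cv2.MORPH_CLOSE,np.ones((5,5)))
k=cv2.convexHull(big(red)[0])[:,0]
p=(ray(c,k,.136)*1000).astype(np.float32);print("knob",cv2.minAreaRect(p))
print(np.c_[cv2.approxPolyDP(k,2,True)[:,0]])
# hexagon vertices and plate
hx=np.array([[250,280],[343,322],[345,410],[167,343]])/3.2+[200,55]-.5
print("hex",ray(c,hx,.098))
pl=np.array([[500,12],[22,238],[195,558],[628,383]])/3.2+[200,55]-.5
P=ray(c,pl,.012);print(P,P.mean(0))
C=(P[0]+P[1])/2-(P[2]+P[3])/2;X=(P[0]+P[3])/2-(P[1]+P[2])/2
y=np.degrees([np.arctan2(X[1],X[0]),np.arctan2(-C[0],C[1])]);print("yaw",y)
a=np.radians(y.mean());print("axis",P.mean(0)-.02*np.array([np.cos(a),np.sin(a)]))
E
```

```text
0.017
knob ((486.0509338378906, 14.325990676879883), (28.73594856262207, 28.89813232421875), 24.486745834350586)
[[282 165]
 [295 193]
 [268 205]
 [254 177]]
hex [[0.48490651 0.04648681]
 [0.51252942 0.03386409]
 [0.51272604 0.00615607]
 [0.45856797 0.02741983]]
[[ 0.56636313  0.12982626]
 [ 0.38462796  0.05095106]
 [ 0.44229274 -0.08496842]
 [ 0.62401206 -0.00668924]] [0.50432397 0.02227992]
yaw [23.38321192 22.94151193]
axis [0.4859361  0.01441316]
```

>>> apply_moves(steps="0.235 -0.64 0.7 0 0 -0.12; 0.235 -0.645 0.7 0 0 -0.13; 0 0 0.75 0 0 0; 0 0 0.75 0 0 0; 0 0 0 0 0 0; 0 0 0 0 0 0", grip=-1, grip_force=40)

```text
time_s: 0.7
tool_pos: [0.4864, 0.0138, 0.1615]
ee_rot: [-3.141, -0.0, 1.606]
force: [-0.2, -0.6, -0.1]
gripper_width: 0.999
grip_force: 0.0
```

```bash
python3 - <<'E'
from h import *
s=robot.get_state();print(s['time_s'],s['tool_pos'],s['ee_rot'],s['q'][5],s['force'])
c=robot.get_calibration("wrist");im=robot.get_image("wrist")[:,:,::-1].copy();cv2.imwrite("pics/w1.png",im)
roi,H,S,V=masks(im,(100,0,540,400))
print(proj(c,[[.486,.0142,.136],[.486,.0142,.098]]))
E
```

```text
0.7 [0.48640818 0.01377019 0.16147955] [-3.14093904e+00 -1.02013802e-04  1.60566617e+00] -0.1642190117603117 [-0.19316487 -0.606403   -0.10884664]
[[317.77424022 248.29548338]
 [318.19791322 222.53869604]]
```

View pics/w1.png

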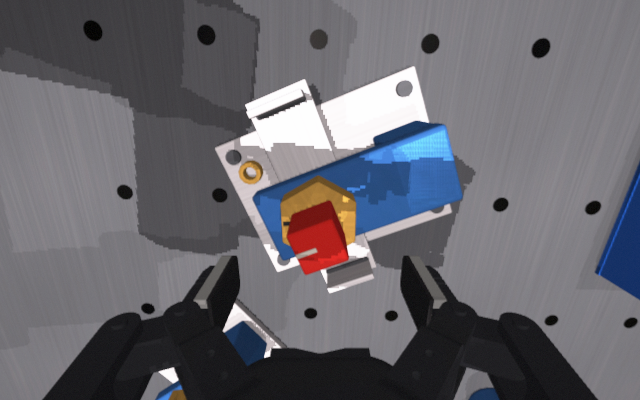

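Looking down, the ring spans columns 281-356, so its centre is at 318.5 against 318.2 predicted. Its black mark is at (288,224), and the knob top is centred near (318,248) as predicted. The jaws are aligned, so I'll descend to the ring and close.

>>> apply_moves(steps="0 0 0.7 0 0 0; 0 0 0.7 0 0 0; 0 0 0.7 0 0 0; 0 0 0.05 0 0 0; 0 0 0 0 0 0")

```text
time_s: 1.25
tool_pos: [0.487, 0.0137, 0.0977]
ee_rot: [3.141, 0.0, 1.606]
force: [0.2, 0.2, 1.0]
gripper_width: 0.998
grip_force: 0.0
```

>>> apply_moves(steps="0 0 0 0 0 0; 0 0 0 0 0 0; 0 0 0 0 0 0; 0 0 0 0 0 0; 0 0 0 0 0 0; 0 0 0 0 0 0; 0 0 0 0 0 0; 0 0 0 0 0 0", grip=1, grip_force=60)

```text
time_s: 2.05
tool_pos: [0.4851, 0.0137, 0.0982]
ee_rot: [-3.14, 0.0, 1.607]
force: [-8.4, -1.7, 11.8]
gripper_width: 0.614
grip_force: 61.7
```

```bash
cat >> h.py <<'E'
def st():
    s=robot.get_state();print("t",round(s['time_s'],2),"p",s['tool_pos'].round(4),"yaw",s['ee_rot'].round(4),"q6",s['q'][5].round(3),"q",s['q'].round(2),"F",s['force'].round(2),"M",s['torque'].round(3),"w",round(s['gripper_width'],3),"g",round(s['grip_force'],1),"e6",s['effort'][5].round(3))
E
python3 -c "from h import *;st()"
```

```text
t 2.05 p [0.4851 0.0137 0.0982] yaw [-3.1397e+00  4.0000e-04  1.6065e+00] q6 -0.164 q [-0.13  0.46  1.83 -0.    0.86 -0.16] F [-8.37 -1.74 11.82] M [-0.15   1.426  0.186] w 0.614 g 61.7 e6 0.169
```

>>> apply_moves(steps="0 -0.05 -0.03 0 0 0; 0 0 0 0 0 0")

```text
time_s: 2.25
tool_pos: [0.485, 0.0137, 0.0983]
ee_rot: [3.141, 0.0, 1.606]
force: [-1.5, -0.4, 2.2]
gripper_width: 0.614
grip_force: 65.9
```

>>> apply_moves(steps="0 0 0 0 0 -0.5; 0 0 0 0 0 -0.5; 0 0 0 0 0 0")

```text
time_s: 2.55
tool_pos: [0.4851, 0.0137, 0.0983]
ee_rot: [3.141, 0.0, 1.746]
force: [-2.0, 1.0, 5.7]
gripper_width: 0.61
grip_force: 66.2
```

```bash
python3 -c "from h import *;st()"
```

```text
t 2.55 p [0.4851 0.0137 0.0983] yaw [3.1409e+00 3.0000e-04 1.7464e+00] q6 -0.305 q [-0.13  0.45  1.83 -0.    0.86 -0.31] F [-1.96  0.96  5.68] M [0.032 0.479 0.325] w 0.61 g 66.2 e6 -0.338
```

>>> apply_moves(steps="0 0 0 0 0 -0.8; 0 0 0 0 0 -0.8; 0 0 0 0 0 -0.8; 0 0 0 0 0 -0.8; 0 0 0 0 0 -0.8; 0 0 0 0 0 -0.8; 0 0 0 0 0 0")

```text
time_s: 3.25
tool_pos: [0.4855, 0.0139, 0.0983]
ee_rot: [3.14, 0.001, 2.415]
force: [-0.2, 1.7, 5.6]
gripper_width: 0.616
grip_force: 66.2
```

```bash
python3 -c "from h import *;st()"
```

```text
t 3.25 p [0.4855 0.0139 0.0983] yaw [3.1404e+00 1.2000e-03 2.4152e+00] q6 -0.974 q [-0.13  0.45  1.83  0.    0.86 -0.97] F [-0.23  1.73  5.57] M [0.236 0.093 0.252] w 0.616 g 66.2 e6 -0.855
```

>>> apply_moves(steps="0 0 0 0 0 0; 0 0 0 0 0 0; 0 0 0 0 0 0; 0 0 0 0 0 0", grip=-1)

```text
time_s: 3.65
tool_pos: [0.4848, 0.0137, 0.0976]
ee_rot: [-3.141, -0.0, 2.414]
force: [-0.7, -0.4, -0.1]
gripper_width: 0.997
grip_force: 0.0
```

>>> apply_moves(steps="0 0 -1 0 0 0; 0 0 -0.9 0 0 0; 0 0 -0.5 0 0 1; 0 0 0 0 0 1; 0 0 0 0 0 1; 0 0 0 0 0 0; 0 0 0 0 0 0")

```text
time_s: 4.35
tool_pos: [0.4848, 0.0137, 0.1696]
ee_rot: [-3.141, -0.0, 2.0]
force: [-0.2, -0.3, 0.2]
gripper_width: 0.998
grip_force: 0.0
```

```bash
python3 - <<'E'
from h import *
st();c=robot.get_calibration("wrist");im=robot.get_image("wrist")[:,:,::-1].copy()
print(proj(c,[[.4855,.014,.136],[.4855,.014,.098]]))
cv2.imwrite("pics/w2.png",im)
print(robot.get_state()['torque'],robot.get_state()['effort'][5])
E
```

```text
t 4.35 p [0.4848 0.0137 0.1696] yaw [-3.1415e+00 -1.0000e-04  2.0000e+00] q6 -0.559 q [-0.13  0.35  1.75 -0.    1.04 -0.56] F [-0.23 -0.33  0.23] M [-0.01  -0.01   0.015] w 0.998 g 0.0 e6 0.179
[[320.10290077 242.20730955]
 [320.11224712 218.42571055]]
[ 0.04709172 -0.00712093  0.02046012] 0.027463052538223565
```

View pics/w2.png

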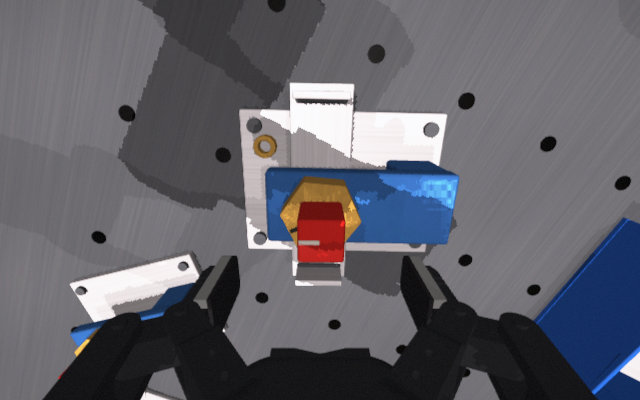

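The ring's mark is now at (293,231), about 0.45 rad anticlockwise from the fixture's -x, so the ring is loose at about +0.42. The knob is square to the jaws at columns 299-345. I'll grip the knob next.

>>> apply_moves(steps="0 0.04 0.7 0 0 0; 0 0 0.75 0 0 0; 0 0 0 0 0 0; 0 0 0 0 0 0")

```text
time_s: 4.8
tool_pos: [0.4859, 0.0142, 0.1263]
ee_rot: [-3.141, -0.0, 1.998]
force: [0.2, 0.8, -0.6]
gripper_width: 1.003
grip_force: 0.0
```

>>> apply_moves(steps="0 0 0 0 0 0; 0 0 0 0 0 0; 0 0 0 0 0 0; 0 0 0 0 0 0; 0 0 0 0 0 0; 0 0 0 0 0 0; 0 0 0 0 0 0; 0 0 0 0 0 0", grip=1, grip_force=60)

```text
time_s: 5.6
tool_pos: [0.4855, 0.0139, 0.127]
ee_rot: [-3.141, 0.0, 1.996]
force: [-4.7, -2.8, 6.5]
gripper_width: 0.34
grip_force: 59.6
```

>>> apply_moves(steps="0 0 0 0 0 0; 0 0 0 0 0 0; 0 0 0 0 0 0")

```text
time_s: 5.9
tool_pos: [0.4855, 0.0139, 0.127]
ee_rot: [-3.141, 0.0, 1.996]
force: [-3.9, -2.3, 7.3]
gripper_width: 0.341
grip_force: 59.6
```

```bash
python3 -c "from h import *;st()"
```

```text
t 5.9 p [0.4855 0.0139 0.127 ] yaw [-3.1411e+00  3.0000e-04  1.9965e+00] q6 -0.554 q [-0.13  0.41  1.8  -0.    0.93 -0.55] F [-3.87 -2.28  7.26] M [-0.188  0.531 -0.131] w 0.341 g 59.6 e6 -0.162
```

>>> apply_moves(steps="0 -0.02 -0.02 0 0 0.4; 0 0 0 0 0 0.4; 0 0 0 0 0 0.4; 0 0 0 0 0 0.4; 0 0 0 0 0 0")

```text
time_s: 6.4
tool_pos: [0.4853, 0.0138, 0.127]
ee_rot: [3.142, 0.0, 1.772]
force: [-1.4, -1.6, 1.2]
gripper_width: 0.341
grip_force: 60.6
```

```bash
python3 -c "from h import *;st()"
```

```text
t 6.4 p [0.4853 0.0138 0.127 ] yaw [3.1416e+00 2.0000e-04 1.7725e+00] q6 -0.331 q [-0.13  0.41  1.8  -0.    0.93 -0.33] F [-1.42 -1.61  1.22] M [-0.169  0.065 -0.287] w 0.341 g 60.6 e6 0.273
```

>>> apply_moves(steps="0 0 0 0 0 0; 0 0 0 0 0 0")

```text
time_s: 6.6
tool_pos: [0.4853, 0.0138, 0.127]
ee_rot: [-3.142, 0.0, 1.774]
force: [-2.4, -2.4, 2.4]
gripper_width: 0.341
grip_force: 60.6
```

```bash
python3 -c "from h import *;st()"
```

```text
t 6.6 p [0.4853 0.0138 0.127 ] yaw [-3.1416e+00  1.0000e-04  1.7739e+00] q6 -0.333 q [-0.13  0.41  1.8  -0.    0.93 -0.33] F [-2.44 -2.41  2.35] M [-0.186  0.174 -0.197] w 0.341 g 60.6 e6 -0.227
```

>>> apply_moves(steps="0 0 0 0 0 0.4; 0 0 0 0 0 0.4; 0 0 0 0 0 0.4")

```text
time_s: 6.9
tool_pos: [0.4852, 0.0138, 0.127]
ee_rot: [-3.141, 0.001, 1.605]
force: [-2.9, -0.9, 3.6]
gripper_width: 0.34
grip_force: 60.6
```

```bash
python3 -c "from h import *;st()"
```

```text
t 6.9 p [0.4852 0.0138 0.127 ] yaw [-3.1414e+00  6.0000e-04  1.6054e+00] q6 -0.163 q [-0.13  0.41  1.8  -0.    0.93 -0.16] F [-2.94 -0.89  3.61] M [-0.25   0.268  0.289] w 0.34 g 60.6 e6 -0.467
```

>>> apply_moves(steps="0 0 0 0 0 0.4; 0 0 0 0 0 0.4; 0 0 0 0 0 0.4")

```text
time_s: 7.2
tool_pos: [0.4851, 0.0138, 0.127]
ee_rot: [-3.141, 0.001, 1.438]
force: [-3.8, -2.1, 4.5]
gripper_width: 0.334
grip_force: 60.6
```

```bash
python3 -c "from h import *;st()"
```

```text
t 7.2 p [0.4851 0.0138 0.127 ] yaw [-3.1412e+00  7.0000e-04  1.4379e+00] q6 0.004 q [-0.13  0.41  1.8  -0.    0.93  0.  ] F [-3.81 -2.06  4.47] M [-0.357  0.341  0.245] w 0.334 g 60.6 e6 -0.466
```

>>> apply_moves(steps="0 0 0 0 0 0.4; 0 0 0 0 0 0.4; 0 0 0 0 0 0.4")

```text
time_s: 7.5
tool_pos: [0.485, 0.0138, 0.127]
ee_rot: [-3.141, 0.001, 1.27]
force: [-3.1, -2.1, 5.1]
gripper_width: 0.339
grip_force: 60.7
```

```bash
python3 -c "from h import *;st()"
```

```text
t 7.5 p [0.485  0.0138 0.127 ] yaw [-3.1411e+00  9.0000e-04  1.2705e+00] q6 0.172 q [-0.13  0.41  1.8  -0.    0.93  0.17] F [-3.09 -2.07  5.1 ] M [-0.336  0.431  0.248] w 0.339 g 60.7 e6 -0.466
```

>>> apply_moves(steps="0 0 0 0 0 1")

```text
time_s: 7.6
tool_pos: [0.4849, 0.0138, 0.127]
ee_rot: [-3.141, 0.001, 1.13]
force: [-4.9, -1.9, 4.2]
gripper_width: 0.34
grip_force: 60.9
```

```bash
python3 -c "from h import *;st()"
```

```text
t 7.6 p [0.4849 0.0138 0.127 ] yaw [-3.1410e+00  1.1000e-03  1.1299e+00] q6 0.312 q [-0.13  0.41  1.8  -0.    0.93  0.31] F [-4.9  -1.88  4.16] M [-0.384  0.45   0.102] w 0.34 g 60.9 e6 -2.314
```

>>> apply_moves(steps="0 0 0 0 0 0.4; 0 0 0 0 0 0")

```text
time_s: 7.8
tool_pos: [0.4849, 0.0138, 0.127]
ee_rot: [-3.141, 0.001, 1.075]
force: [-5.6, -2.5, 6.0]
gripper_width: 0.341
grip_force: 61.1
```

```bash
python3 -c "from h import *;st()"
```

```text
t 7.8 p [0.4849 0.0138 0.127 ] yaw [-3.1409e+00  8.0000e-04  1.0755e+00] q6 0.366 q [-0.13  0.41  1.8  -0.    0.93  0.37] F [-5.6  -2.51  5.96] M [-0.51   0.53  -0.271] w 0.341 g 61.1 e6 0.327
```

>>> apply_moves(steps="-0.02 -0.02 0 0 0 0.4; 0 0 0 0 0 0.4; 0 0 0 0 0 0")

```text
time_s: 8.1
tool_pos: [0.4847, 0.0138, 0.127]
ee_rot: [3.141, -0.0, 0.964]
force: [-3.2, -0.8, 3.6]
gripper_width: 0.339
grip_force: 60.9
```

```bash
python3 -c "from h import *;st()"
```

```text
t 8.1 p [0.4847 0.0138 0.127 ] yaw [ 3.1413e+00 -4.0000e-04  9.6450e-01] q6 0.476 q [-0.13  0.41  1.8   0.    0.93  0.48] F [-3.24 -0.78  3.63] M [-0.21   0.193 -0.348] w 0.339 g 60.9 e6 0.265
```

>>> apply_moves(steps="0 0 0 0 0 0.4; 0 0 0 0 0 0.4; 0 0 0 0 0 0")

```text
time_s: 8.4
tool_pos: [0.4846, 0.0139, 0.127]
ee_rot: [3.141, -0.0, 0.853]
force: [-2.7, -0.0, 4.1]
gripper_width: 0.34
grip_force: 61.0
```

```bash
python3 -c "from h import *;st()"
```

```text
t 8.4 p [0.4846 0.0139 0.127 ] yaw [ 3.1415e+00 -3.0000e-04  8.5340e-01] q6 0.588 q [-0.13  0.41  1.8   0.    0.93  0.59] F [-2.71 -0.03  4.11] M [-0.176  0.309 -0.372] w 0.34 g 61.0 e6 0.264
```

>>> apply_moves(steps="0 0 0 0 0 0.4; 0 0 0 0 0 0.4; 0 0 0 0 0 0")

```text
time_s: 8.7
tool_pos: [0.4846, 0.0139, 0.127]
ee_rot: [-3.141, -0.0, 0.742]
force: [-2.5, 0.3, 4.8]
gripper_width: 0.341
grip_force: 61.1
```

```bash
python3 -c "from h import *;st()"
```

```text
t 8.7 p [0.4846 0.0139 0.127 ] yaw [-3.1415e+00 -3.0000e-04  7.4190e-01] q6 0.699 q [-0.13  0.41  1.8   0.    0.93  0.7 ] F [-2.46  0.25  4.8 ] M [-0.135  0.303 -0.307] w 0.341 g 61.1 e6 0.22
```

```bash
cat >> h.py <<'E'
def mz(n=3):
    o=[]
    for i in range(n):
        s=robot.get_state();o.append(round(s['torque'][2],3))
        if i<n-1: robot.get_image("side")
    print("t",round(s['time_s'],2),"yaw",s['ee_rot'][2].round(4),"Mz",o,"F",s['force'].round(1))
E
python3 -c "from h import *;mz()"
```

```text
t 8.8 yaw 0.7432 Mz [np.float64(-0.307), np.float64(-0.275), np.float64(-0.288)] F [-2.9  0.   4.6]
```

>>> apply_moves(steps="0 0 0 0 0 0.2; 0 0 0 0 0 0.2; 0 0 0 0 0 0")

```text
time_s: 9.1
tool_pos: [0.4846, 0.0139, 0.127]
ee_rot: [-3.141, -0.0, 0.687]
force: [-4.1, 0.0, 5.0]
gripper_width: 0.34
grip_force: 61.1
```

```bash
python3 -c "from h import *;mz()"
```

```text
t 9.2 yaw 0.6876 Mz [np.float64(-0.176), np.float64(-0.187), np.float64(-0.238)] F [-2.5  1.4  5.7]
```

>>> apply_moves(steps="0 0 0 0 0 0.2; 0 0 0 0 0 0.2; 0 0 0 0 0 0")

```text
time_s: 9.5
tool_pos: [0.4845, 0.014, 0.127]
ee_rot: [-3.141, -0.0, 0.632]
force: [-2.4, 1.9, 5.4]
gripper_width: 0.341
grip_force: 61.1
```

```bash
python3 -c "from h import *;mz()"
```

```text
t 9.6 yaw 0.6318 Mz [np.float64(-0.189), np.float64(-0.263), np.float64(-0.17)] F [-3.3  0.7  5.4]
```

>>> apply_moves(steps="0 0 0 0 0 0.2; 0 0 0 0 0 0.2; 0 0 0 0 0 0")

```text
time_s: 9.9
tool_pos: [0.4845, 0.014, 0.127]
ee_rot: [-3.141, -0.0, 0.576]
force: [-2.8, 0.2, 5.5]
gripper_width: 0.343
grip_force: 61.1
```

```bash
python3 -c "from h import *;mz()"
```

```text
t 10.0 yaw 0.576 Mz [np.float64(-0.166), np.float64(-0.263), np.float64(-0.199)] F [-3.1  1.1  6.5]
```

>>> apply_moves(steps="0 0 0 0 0 0.4; 0 0 0 0 0 0.4; 0 0 0 0 0 0")

```text
time_s: 10.3
tool_pos: [0.4844, 0.014, 0.127]
ee_rot: [-3.141, -0.0, 0.463]
force: [-3.7, 2.0, 5.2]
gripper_width: 0.344
grip_force: 61.2
```

```bash
sed -i 's/round(s\[.torque.\]\[2\],3)/float(s["torque"][2].round(3))/; s/def mz(n=3)/def mz(n=6)/; s/"Mz",o,/"Mz",o,"mean",np.mean(o).round(3),/' h.py; python3 -c "from h import *;mz()"
```

```text
t 10.55 yaw 0.4641 Mz [-0.247, -0.211, -0.292, -0.261, -0.246, -0.226] mean -0.247 F [-3.8  1.4  6.3]
```

>>> apply_moves(steps="0 0 0 0 0 0.4; 0 0 0 0 0 0.4; 0 0 0 0 0 0")

```text
time_s: 10.85
tool_pos: [0.4844, 0.0141, 0.127]
ee_rot: [-3.141, 0.0, 0.351]
force: [-4.0, 1.7, 6.3]
gripper_width: 0.34
grip_force: 61.2
```

```bash
python3 -c "from h import *;mz()"
```

```text
t 11.1 yaw 0.3525 Mz [-0.29, -0.21, -0.244, -0.169, -0.237, -0.264] mean -0.236 F [-3.   1.8  5.6]
```

>>> apply_moves(steps="0 0 0 0 0 0.4; 0 0 0 0 0 0.4; 0 0 0 0 0 0")

```text
time_s: 11.4
tool_pos: [0.4843, 0.0142, 0.127]
ee_rot: [-3.141, 0.0, 0.24]
force: [-4.0, 2.6, 5.5]
gripper_width: 0.338
grip_force: 61.2
```

```bash
python3 -c "from h import *;mz()"
```

```text
t 11.65 yaw 0.2408 Mz [-0.261, -0.215, -0.161, -0.263, -0.225, -0.243] mean -0.228 F [-4.   1.3  6.3]
```

```bash
python3 - <<'E'
from h import *
c=robot.get_calibration("side");im=robot.get_image("side")[:,:,::-1].copy()
u,v=proj(c,[[.4855,.014,.05]])[0].astype(int);print(u,v)
cv2.imwrite("pics/s1.png",cv2.resize(im[v-50:v+50,u-65:u+65],None,fx=6,fy=6,interpolation=cv2.INTER_CUBIC))
E
```

```text
300 190
```

View pics/s1.png

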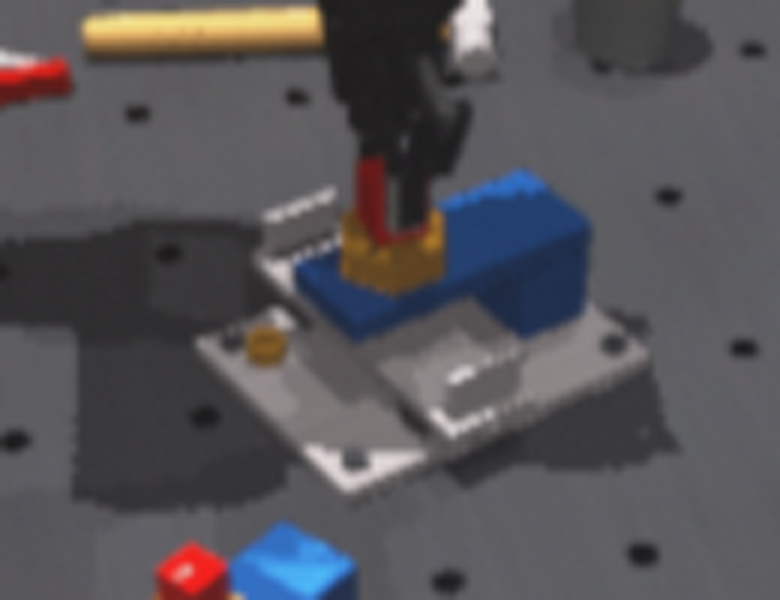

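The side crop shows the hand on the knob at (400,200), with the foot hidden under the arm. I have to find the touch by torque, so I'll compare the reading right after a moving row with the settled one.

>>> apply_moves(steps="0 0 0 0 0 0.4; 0 0 0 0 0 0.4")

```text
time_s: 11.9
tool_pos: [0.4843, 0.0142, 0.127]
ee_rot: [-3.141, 0.0, 0.128]
force: [-3.7, 2.7, 5.5]
gripper_width: 0.341
grip_force: 61.0
```

```bash
python3 -c "from h import *;mz()"
```

```text
t 12.15 yaw 0.1292 Mz [0.353, -0.216, -0.231, -0.141, -0.179, -0.187] mean -0.1 F [-3.4  2.6  7.8]
```

>>> apply_moves(steps="0 0 0 0 0 0.4; 0 0 0 0 0 0")

```text
time_s: 12.35
tool_pos: [0.4843, 0.0142, 0.127]
ee_rot: [-3.141, 0.0, 0.072]
force: [-3.4, 1.6, 5.5]
gripper_width: 0.336
grip_force: 61.2
```

```bash
python3 -c "from h import *;mz()"
```

```text
t 12.6 yaw 0.0734 Mz [-0.129, -0.178, -0.161, -0.096, -0.182, -0.15] mean -0.149 F [-2.1  2.2  5.6]
```

>>> apply_moves(steps="0 0 0 0 0 0.06; 0 0 0 0 0 0.06; 0 0 0 0 0 0.06; 0 0 0 0 0 0.06; 0 0 0 0 0 0.06")

```text
time_s: 13.1
tool_pos: [0.4843, 0.0143, 0.127]
ee_rot: [-3.141, 0.001, 0.033]
force: [-3.5, 2.8, 5.2]
gripper_width: 0.339
grip_force: 61.0
```

```bash
python3 -c "from h import *;mz()"
```

```text
t 13.35 yaw 0.0325 Mz [0.379, 0.275, 0.265, 0.259, 0.243, 0.226] mean 0.274 F [-3.4  3.   5.8]
```

>>> apply_moves(steps="0 0 0 0 0 0.03; 0 0 0 0 0 0.03; 0 0 0 0 0 0.03; 0 0 0 0 0 0.03; 0 0 0 0 0 0.03")

```text
time_s: 13.85
tool_pos: [0.4843, 0.0143, 0.127]
ee_rot: [-3.141, 0.001, 0.012]
force: [-3.5, 3.2, 6.2]
gripper_width: 0.343
grip_force: 61.0
```

```bash
python3 -c "from h import *;mz();print(robot.get_state()['effort'])"
```

```text
t 14.1 yaw 0.0117 Mz [0.384, 0.26, 0.319, 0.289, 0.321, 0.3] mean 0.312 F [-3.2  2.4  6.8]
[ -1.64944455 -39.11935329 -19.88185465  -0.14444724  -1.11272994
   0.29953248]
```

>>> apply_moves(steps="0 0 0 0 0 0.03; 0 0 0 0 0 0.03; 0 0 0 0 0 0.03")

```text
time_s: 14.4
tool_pos: [0.4843, 0.0143, 0.127]
ee_rot: [-3.141, 0.0, -0.001]
force: [-4.0, 3.9, 5.6]
gripper_width: 0.343
grip_force: 61.0
```

```bash
python3 -c "from h import *;mz(1)"
```

```text
t 14.4 yaw -0.0008 Mz [0.386] mean 0.386 F [-4.   3.9  5.6]
```

>>> apply_moves(steps="0 0 0 0 0 0.03")

```text
time_s: 14.5
tool_pos: [0.4843, 0.0143, 0.127]
ee_rot: [-3.141, 0.001, -0.005]
force: [-2.6, 3.7, 6.3]
gripper_width: 0.334
grip_force: 61.0
```

```bash
python3 -c "from h import *;mz(1)"
```

```text
t 14.5 yaw -0.005 Mz [0.385] mean 0.385 F [-2.6  3.7  6.3]
```

>>> apply_moves(steps="0 0 0 0 0 0.03")

```text
time_s: 14.6
tool_pos: [0.4843, 0.0143, 0.127]
ee_rot: [-3.141, 0.001, -0.009]
force: [-4.1, 3.1, 6.4]
gripper_width: 0.341
grip_force: 61.0
```

```bash
python3 -c "from h import *;mz(1)"
```

```text
t 14.6 yaw -0.0091 Mz [0.438] mean 0.438 F [-4.1  3.1  6.4]
```

>>> apply_moves(steps="0 0 0 0 0 0.03")

```text
time_s: 14.7
tool_pos: [0.4843, 0.0143, 0.127]
ee_rot: [-3.141, 0.001, -0.013]
force: [-3.0, 3.0, 6.0]
gripper_width: 0.342
grip_force: 61.0
```

```bash
python3 -c "from h import *;mz(1)"
```

```text
t 14.7 yaw -0.0133 Mz [0.382] mean 0.382 F [-3.  3.  6.]
```

>>> apply_moves(steps="0 0 0 0 0 0.03")

```text
time_s: 14.8
tool_pos: [0.4843, 0.0143, 0.127]
ee_rot: [-3.141, 0.001, -0.017]
force: [-3.0, 2.9, 5.3]
gripper_width: 0.34
grip_force: 61.0
```

```bash
python3 -c "from h import *;mz(1)"
```

```text
t 14.8 yaw -0.0175 Mz [0.401] mean 0.401 F [-3.   2.9  5.3]
```

>>> apply_moves(steps="0 0 0 0 0 0; 0 0 0 0 0 0; 0 0 0 0 0 0; 0 0 0 0 0 0; 0 0 0 0 0 0", grip=-1)

```text
time_s: 15.3
tool_pos: [0.4847, 0.0137, 0.1267]
ee_rot: [-3.142, -0.0, -0.022]
force: [-0.5, 0.3, 0.0]
gripper_width: 1.0
grip_force: 0.0
```

>>> apply_moves(steps="0 0 -0.8 0 0 0; 0 0 -0.7 0 0 -0.6; 0 0 0 0 0 -0.9; 0 0 0 0 0 -0.9; 0 0 0 0 0 0; 0 0 0 0 0 0")

```text
time_s: 15.9
tool_pos: [0.4845, 0.0137, 0.1717]
ee_rot: [-3.142, 0.0, 0.31]
force: [0.8, 0.3, 0.6]
gripper_width: 0.998
grip_force: 0.0
```

```bash
python3 - <<'E'
from h import *
st();c=robot.get_calibration("wrist");im=robot.get_image("wrist")[:,:,::-1].copy()
print(proj(c,[[.4852,.014,.136],[.4852,.014,.098]]))
cv2.imwrite("pics/w3.png",im)
E
```

```text
t 15.9 p [0.4845 0.0137 0.1717] yaw [-3.1415e+00  1.0000e-04  3.0950e-01] q6 1.131 q [-0.13  0.35  1.75  0.    1.05  1.13] F [0.8  0.29 0.64] M [-0.042  0.06  -0.028] w 0.998 g 0.0 e6 -0.157
[[318.66447699 241.52101443]
 [318.7971712  218.07219239]]
```

View pics/w3.png

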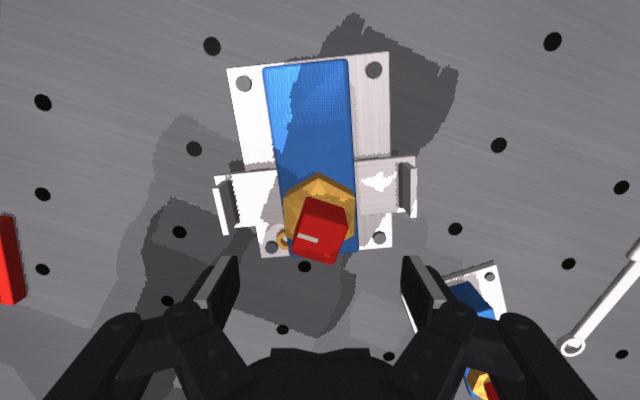

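The ring's flats are vertical in view, at columns 284-355, and so square to the jaws. The knob's mark at (308,238) has turned with it. I'll regrip the ring.

>>> apply_moves(steps="0 0 0.8 0 0 -0.08; 0 0 0.8 0 0 0; 0 0 0.8 0 0 0; 0 0 0.06 0 0 0; 0 0 0 0 0 0")

```text
time_s: 16.45
tool_pos: [0.4845, 0.0138, 0.0979]
ee_rot: [-3.141, 0.001, 0.323]
force: [1.0, 0.4, 0.5]
gripper_width: 0.997
grip_force: 0.0
```

>>> apply_moves(steps="0 0 0 0 0 0; 0 0 0 0 0 0; 0 0 0 0 0 0; 0 0 0 0 0 0; 0 0 0 0 0 0; 0 0 0 0 0 0; 0 0 0 0 0 0; 0 0 0 0 0 0", grip=1, grip_force=60)

```text
time_s: 17.25
tool_pos: [0.485, 0.0145, 0.0997]
ee_rot: [-3.141, -0.002, 0.323]
force: [-3.1, 3.5, 8.9]
gripper_width: 0.616
grip_force: 62.5
```

```bash
python3 -c "from h import *;st()"
```

```text
t 17.25 p [0.485  0.0145 0.0997] yaw [-3.1413e+00 -2.3000e-03  3.2350e-01] q6 1.117 q [-0.13  0.45  1.83  0.    0.86  1.12] F [-3.11  3.51  8.91] M [0.975 0.495 0.032] w 0.616 g 62.5 e6 0.033
```

>>> apply_moves(steps="0 0 -0.04 0 0 0.7; 0 0 0 0 0 0.7; 0 0 0 0 0 0.7; 0 0 0 0 0 0.7; 0 0 0 0 0 0.7; 0 0 0 0 0 0.7; 0 0 0 0 0 0")

```text
time_s: 17.95
tool_pos: [0.485, 0.0144, 0.0998]
ee_rot: [-3.14, -0.001, -0.264]
force: [1.1, 4.7, 0.0]
gripper_width: 0.611
grip_force: 66.1
```

>>> apply_moves(steps="0 0 0 0 0 0.4; 0 0 0 0 0 0.4; 0 0 0 0 0 0.4; 0 0 0 0 0 0.1; 0 0 0 0 0 0.1; 0 0 0 0 0 0.1; 0 0 0 0 0 0.05; 0 0 0 0 0 0.05")

```text
time_s: 18.75
tool_pos: [0.485, 0.0145, 0.0998]
ee_rot: [-3.14, -0.001, -0.483]
force: [1.5, 6.2, 0.2]
gripper_width: 0.613
grip_force: 66.2
```

```bash
python3 -c "from h import *;st();mz(4)"
```

```text
t 18.75 p [0.485  0.0145 0.0998] yaw [-3.1402e+00 -1.0000e-03 -4.8250e-01] q6 1.924 q [-0.13  0.45  1.83  0.    0.86  1.92] F [1.47 6.19 0.2 ] M [ 1.13  -0.292  0.392] w 0.613 g 66.2 e6 0.329
t 18.9 yaw -0.4826 Mz [0.392, 0.31, 0.218, 0.284] mean 0.301 F [ 1.4  4.6 -0.4]
```

>>> apply_moves(steps="0 0 0 0 0 0; 0 0 0 0 0 0; 0 0 0 0 0 0; 0 0 0 0 0 0; 0 0 0 0 0 0", grip=-1)

```text
time_s: 19.4
tool_pos: [0.4847, 0.0136, 0.0993]
ee_rot: [-3.142, -0.0, -0.486]
force: [0.6, 0.2, 0.2]
gripper_width: 1.001
grip_force: 0.0
```

>>> apply_moves(steps="0 0 -1 0 0 0; 0 0 -1 0 0 0; 0 0 -1 0 0 -1; 0 0 0 0 0 -1; 0 0 0 0 0 -1; 0 0 0 0 0 -1; 0 0 0 0 0 0; 0 0 0 0 0 0")

```text
time_s: 20.2
tool_pos: [0.4846, 0.0137, 0.1892]
ee_rot: [3.142, -0.0, 0.069]
force: [-0.5, -0.7, 0.7]
gripper_width: 1.002
grip_force: 0.0
```

```bash
python3 - <<'E'
from h import *
st();c=robot.get_calibration("wrist");im=robot.get_image("wrist")[:,:,::-1].copy()
u,v=proj(c,[[.4855,.014,.098]])[0];print(u,v)
k=int(u)-65,int(v)-45
cv2.imwrite("pics/w4.png",cv2.resize(im[k[1]:k[1]+95,k[0]:k[0]+130],None,fx=6,fy=6,interpolation=cv2.INTER_CUBIC));print(k)
roi,H,S,V=masks(im,(k[0],k[1],k[0]+130,k[1]+95))
A=np.array([.4855,.014])
for n,m,z in [("black",roi&(V<45),.098),("white",roi&(S<60)&(V>150),.136)]:
  for q in big(m)[:4]:
    if cv2.contourArea(q)>3:
      g=ray(c,q[:,0].mean(0),z)[0]-A;print(n,q[:,0].mean(0),cv2.contourArea(q),"r mm",np.hypot(*g)*1e3,"ang-fix-180",np.degrees(np.arctan2(g[1],g[0]))-23.3+180)
E
```

```text
t 20.2 p [0.4846 0.0137 0.1892] yaw [ 3.1415 -0.      0.0689] q6 1.372 q [-0.13  0.33  1.72 -0.    1.09  1.37] F [-0.52 -0.68  0.69] M [ 0.001  0.072 -0.025] w 1.002 g 0.0 e6 -0.175
318.82484911299565 209.60956057626805
(253, 164)
black [325.8 256.6] 26.5 r mm 44.017407291931384 ang-fix-180 -11.557021347092586
white [279.45238095 224.97619048] 1883.0 r mm 27.140603710172893 ang-fix-180 243.32301902986475
white [361.93650794 205.01587302] 1768.5 r mm 34.07420710889552 ang-fix-180 102.50839565817789
white [263.66666667 173.375     ] 205.5 r mm 53.22741797268394 ang-fix-180 202.31436909743098
white [308.25 228.5 ] 35.0 r mm 7.257187507366097 ang-fix-180 244.41689450764187
```

View pics/w4.png

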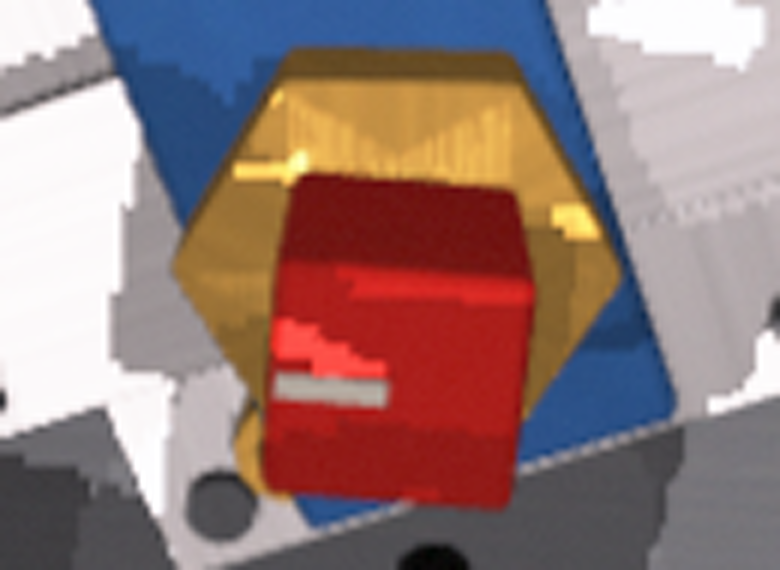

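The ring's vertices are at crop (173,267) and (620,270), which puts it at about -0.35 rad, back where it started. The knob's mark, tilted about 5° at (275,385)-(388,395), matches the angle at which I released the knob, so the setting held. The hand is clear, so I'll hand in.

```bash
python3 -c "from bench import robot;print(robot.sign_off())"
```

```text
the job is handed in; nothing more can be done
None
```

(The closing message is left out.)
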